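# Shut and lock the terminal-box hatch

## Robot

A 7-joint arm with a two-finger parallel gripper is mounted at the origin on the work surface; the furniture and walls round the work are solid. World frame = base frame: x ahead of the robot, y to its left, z up, the work surface at z = 0. Lengths are in m, angles in rad, forces in N, time in s.
With the tool pointing down it reaches from about 0.35 to 0.9 m from the base axis. Payload 7.2 kg.
Tool frame: the origin (TCP) lies on the centre line of the jaws, within the pads' length; the fingertips stand 14 mm ahead of it and the grasp point (between the pads) lies 5 mm behind it; z points along the fingers, y is the direction in which the jaws open and shut (so a half turn about z gives the same grasp; the last joint's range is limited). The gripper opens to 85 mm and grips with 20 to 120 N. Pads are 22 mm wide; open, the fingers measure 114 mm over their backs; the gripper's body (76 mm by 85 mm) begins 54 mm behind the grasp point. The pads swing forward as they close: fully open they stand 13 mm farther back than shut.
Start: joints at [1.098, 0.411, -0.013, 1.596, 0.006, 1.134, -0.082], TCP at [0.246, -0.574, 0.245] pointing down, gripper open.
Joint ranges: [-2.95, 2.95], [-0.29, 1.99], [-1.47, 1.44], [0.14, 2.54], [-1.03, 4.17], [0.13, 1.85], [-2.86, 2.86]. Speed limits (rad/s): [2.39, 2.39, 3.01, 3.01, 3.14, 3.14, 3.14].

## Interface

Orientations are given as [roll, pitch, yaw] about the fixed x, y, z axes, in that order (R = Rz(yaw) Ry(pitch) Rx(roll)).
In Python, from cell import manip gives the robot as it stands.
- The arm moves only by the tool apply_moves, never from a script. Its argument "deltas" is a list of rows, each a list of 7 numbers: the shift along the tool's x, y, z in cm, then the turn, a rotation vector about the tool's x, y, z in rad, then the gripper command: -1 is shut, 1 is fully open, values between are in proportion. A call has exactly 5 rows; each row shifts and turns the commanded pose from where the row before left it, along the tool's axes as they then stand; what a row does not reach is not made up. A row lasts 1/12 s, in which the tool goes at most 41.7 mm and 7.16 degrees, less where a joint would pass 70% of its speed; a pose out of reach is approached as far as the arm can. A call with a gripper value outside its range is refused whole. The fingers move at their own pace and stop on an object; "squeeze" is the grip in N (left out, the last holds). Time passes only in rows, so rows that do not move let the fingers close, or fill a call up. It gives the time, the measured TCP pose, the force and the opening at its end, in the units of the state.
- manip.read_state(): the state, without advancing time (a new reading comes with each control period).
- manip.capture(name): name is "scene" or "top" or "wrist"; returns the picture (480x640x3 uint8, red, green, blue); there is no depth.
- manip.get_calibration(name): a dict with "mtx" (3x3 intrinsics, pixels), "T" (4x4, takes a point from camera to world coordinates). Camera axes: x right, y up, looking along -z (the intrinsics and any distortion apply to the point x, -y, -z); pixel columns grow to the right and rows downward; lengths in m; the calibration is good to about 2 mm. The wrist camera is an equidistant fisheye: a pixel r from the principal point sees the ray r / f radians off the axis. A picture is of the moment at which its call begins: read the wrist's pose just before it. get_calibration takes no time and is no camera call; for the wrist camera it gives the pose at the moment of the call.
- manip.job_done(): hands the job in, once; it reports no verdict.
The state is a dict: "time_s": time; "qpos": joint angles; "dq": joint speeds; "tau": joint torques, N m; "tcp_pos": TCP position; "tool_rot": TCP orientation; "ft_force": force on the tool from outside, world axes, zero at the start; "wrist_torque": the same for the moment, N m; "grip_width": finger opening in m.
Only numpy, scipy, OpenCV 4.12 (cv2) and the standard library are available. Lean on these libraries where they do the work, as an engineer would, in place of code of your own. Each camera call takes 0.05 s, during which the arm holds its last target.

## Task

Slide the hatch cover of the grey terminal box fully shut, turn the winged quarter-turn fastener on it back in line with the slot underneath (wing along the cover's length), push it all the way in, then turn it a quarter turn clockwise to its stop so that the cover is locked. Leave the gear, the flange and the V-block where they are.

Things in the scene. Friction and masses are not known exactly. Their poses are not given: they have to be found in the camera images.
- hatch_box: grey steel terminal box fixed to the table, 250 long (its x) x 140 wide (y) x 79 high, z up. Origin on the table; it spans x -115 to 135, y -70 to 70. Flat deck at z 60: hatch opening at x -10 to 82, slotted plate at x 82 to 135. Two aluminium rails along x (tops at z 79, inner edges at y +-44) guide the cover. Starts place and turn it differently
- slot (a point): centre of the slot in the deck, at box (105, 0, 60); the slot is 32 long (along box x) x 10 wide through the 6 mm thick steel plate. It can be seen while the cover is open and is hidden once it is shut. Axes as the box
- hatch_cover (a joint): how far the cover is open, m: 0 = fully shut (at its stop), up to 0.09 = open; the cover shuts by sliding toward box +x. It stays where it is left; about 5 N moves it.
- lip (a point): middle of the rear face (toward box -x) of the upstanding push lip at the cover's rear end. Lip 80 wide (box y), 6 thick, top at z 89 over the table, this point at z 82. Cover: aluminium plate 140 long x 98 wide, top face at z 75. Shut, this point is at box (-14, 0, 82). Axes as the box
- stud_press (a joint): how far the fastener is pushed in, m: 0 = out, 0.016 = fully in. No spring; friction holds it, 4 N moves it. Under the cover a 24 x 6 mm cross-bar parallel to the wing must pass the slot: only with the cover shut to 3 mm and the wing within 0.15 rad of the slot direction, else it stops after 1.5 mm. It turns out of the slot direction again only when at least 14 mm in, then locks under the plate
- stud_turn (a joint): angle of the wing, rad, positive clockwise seen from above: 0 = along the box's x, in line with the slot (the black line on the cover behind the fastener shows this); 1.57 = straight across the cover, locked (stop at 1.59); other stop -0.6. Starts at 0.5 to 1.15. No spring, stays where left; 0.04 N m (1.5 N near the wing's end) turns it
- head (a point): centre of the top face of the fastener's round hub (diameter 22), on its turning axis; x along the wing, z up. The wing is a dark steel bar 84 long, 10 thick, 16 high, centred on the axis; its top is 2 mm, its underside 18 mm below this point. Height of this point: 113 out, 97 pushed in. With the cover shut it stands over the slot centre, box x 105
- gear: small steel gear, 60 diameter, 20 high, lying loose on the table; a bystander. Origin under its centre
- flange_part: small steel flange, 42 diameter, 16 high, lying loose on the table; a bystander. Origin under its centre
- v_block: steel V-block 40 x 45 x 36, standing loose on the table; a bystander. Origin under its centre

How it is judged:
By the outcome, as a careful person would: the job done as asked, in the order asked, and still so for the second after the job is handed in, with the robot touching nothing.
It also fails if it takes over 64 s, if anything falls off the work surface, if the arm or the gripper's body presses on something with over 40 N, if the wrist force passes 120 N, or if a joint passes its speed limit or range.

## Working session

There is one attempt and no reset: what is moved stays moved. The work goes in short steps, Python scripts to look and compute and a tool call to move; the robot and the scene stay as the last step left them, time stands still between calls to the robot, and variables do not carry over. Pictures are saved under pics/ and viewed, and the job is handed in when it is done.

Besides the shell and the picture viewer there is one more tool, called after "Emit:" as name(argument=value, ...) on one line, values as JSON. apply_moves: Moves the arm, as the interface text tells. Its arguments: {"type":"object","properties":{"deltas":{"type":"array"},"squeeze":{"type":"number"}},"required":["deltas"]}

```bash
ls; mkdir -p pics; python3 - <<'E'
from cell import manip
import cv2
s=manip.read_state();print(s)
for n in("scene","top","wrist"):
    c=manip.get_calibration(n);print(n,c)
    cv2.imwrite(f"pics/{n}0.png",manip.capture(n)[:,:,::-1])
E
```

```text
pics
{'time_s': 0.0, 'qpos': array([ 1.09779531,  0.41192314, -0.01271033,  1.59703065,  0.00554955,
        1.1343147 , -0.08217096]), 'dq': array([-0.00059681,  0.00017356,  0.0002706 , -0.00157575, -0.00065472,
        0.00109719, -0.00046951]), 'tau': array([ 2.01596657e-05, -6.00610042e+01,  6.82274681e-01, -2.99410057e+01,
        1.37678225e-02,  1.07649970e-02,  1.43650630e-05]), 'tcp_pos': array([ 0.24593732, -0.5740629 ,  0.24444406]), 'tool_rot': array([-3.13995286e+00,  7.14724780e-05,  4.04831769e-01]), 'ft_force': array([ 0.47671801,  0.26794611, -0.02707075]), 'wrist_torque': array([-0.01308509, -0.01495197,  0.00303338]), 'grip_width': 0.08522299646695612}
scene {'mtx': array([[574.72400998,   0.        , 328.98389032],
       [  0.        , 574.72400998, 230.91296718],
       [  0.        ,   0.        ,   1.        ]]), 'T': array([[-0.12943111,  0.84403868, -0.52042896, -0.22036573],
       [-0.99158449, -0.10869373,  0.07032692,  0.08301068],
       [ 0.00279127,  0.52515177,  0.85100401,  1.30891097],
       [ 0.        ,  0.        ,  0.        ,  1.        ]])}
[... 234 characters left out ...]
       3.28071912e-01],
       [-9.99708576e-01,  2.41346825e-02, -5.30163539e-04,
        -2.69880685e-03],
       [ 2.62472641e-03,  1.30500551e-01,  9.91444762e-01,
         1.51695856e+00],
       [ 0.00000000e+00,  0.00000000e+00,  0.00000000e+00,
         1.00000000e+00]])}
wrist {'mtx': array([[371.64829954,   0.        , 321.56168625],
       [  0.        , 371.64829954, 239.69813937],
       [  0.        ,   0.        ,   1.        ]]), 'T': array([[ 0.39419521,  0.88029954,  0.2639751 ,  0.31267546],
       [-0.91902553,  0.37804724,  0.11167967, -0.54598508],
       [-0.0014835 , -0.28662345,  0.95804217,  0.37429832],
       [ 0.        ,  0.        ,  0.        ,  1.        ]])}
```

View pics/top0.png

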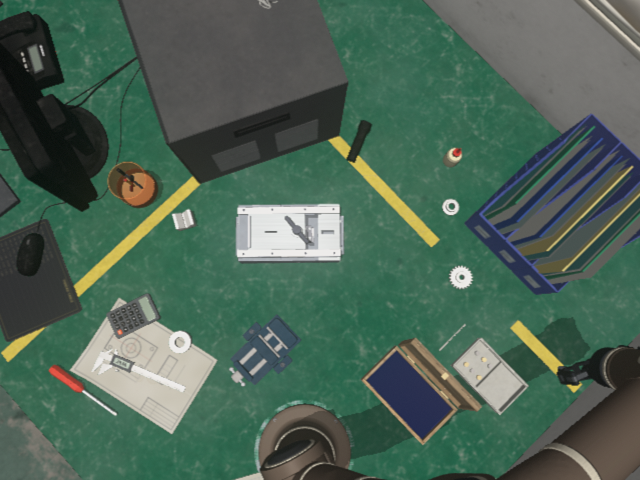

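View pics/scene0.png

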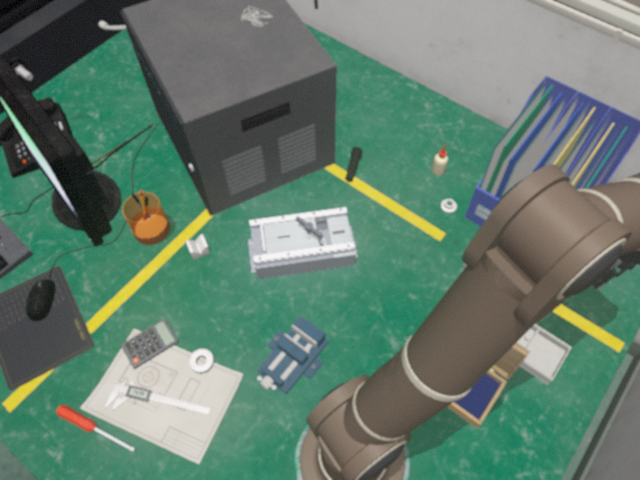

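The top view shows the box at about (290,233), with its slot at about (328,232) on the right, so box +x points roughly along world -y. The wing is at (299,230). I'll enlarge this area.

```bash
python3 - <<'E'
import cv2
a=cv2.imread("pics/top0.png")[195:270,228:353]
cv2.imwrite("pics/top0c.png",cv2.resize(a,None,fx=6.4,fy=6.4,interpolation=cv2.INTER_CUBIC))
a=cv2.imread("pics/scene0.png")[200:280,240:365]
cv2.imwrite("pics/scene0c.png",cv2.resize(a,None,fx=6.4,fy=6.4,interpolation=cv2.INTER_CUBIC))
E
```

```text
(no output)
```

View pics/top0c.png

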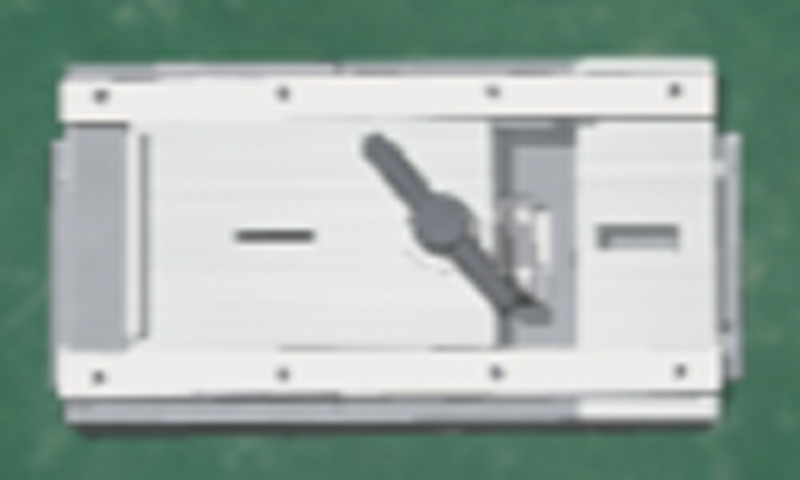

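View pics/scene0c.png

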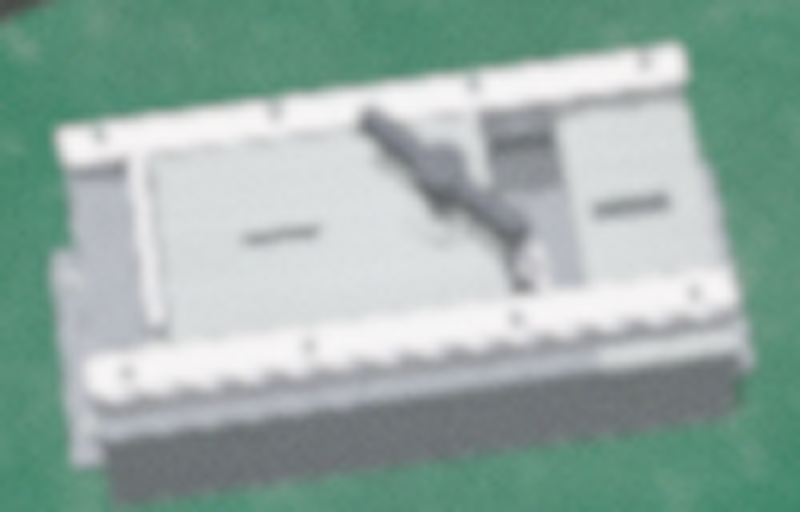

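View pics/wrist0.png

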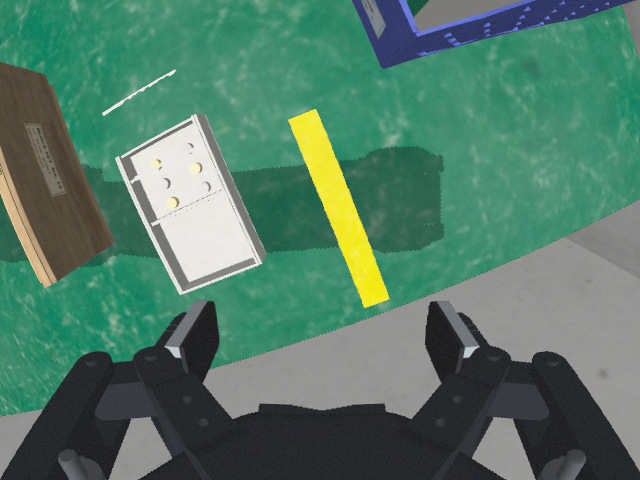

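```bash
cat >h.py <<'E'
import numpy as np,cv2
from cell import manip
def ray(n,u,v,cal=None):
    c=cal or manip.get_calibration(n);K=c["mtx"];T=np.array(c["T"])
    x=(u-K[0,2])/K[0,0];y=(v-K[1,2])/K[1,1]
    if n=="wrist":
        r=np.hypot(x,y);s=np.sin(r)/r if r>1e-9 else 1
        d=np.array([x*s,-y*s,-np.cos(r)])
    else: d=np.array([x,-y,-1.])
    return T[:3,3],T[:3,:3]@d
def at(n,u,v,z,cal=None):
    o,d=ray(n,u,v,cal);return o+d*(z-o[2])/d[2]
def proj(n,p,cal=None):
    c=cal or manip.get_calibration(n);K=c["mtx"];T=np.array(c["T"])
    q=T[:3,:3].T@(np.asarray(p,float)-T[:3,3]);q=np.array([q[0],-q[1],-q[2]])
    if n=="wrist":
        t=np.arctan2(np.hypot(q[0],q[1]),q[2]);h=np.hypot(q[0],q[1])+1e-12
        return np.array([K[0,0]*q[0]/h*t+K[0,2],K[1,1]*q[1]/h*t+K[1,2]])
    return np.array([K[0,0]*q[0]/q[2]+K[0,2],K[1,1]*q[1]/q[2]+K[1,2]])
E
python3 - <<'E'
from h import *
def f(x,y,z):
    p=at("top",228+(x+.5)/6.4-.5,195+(y+.5)/6.4-.5,z);return p
def g(x,y,z): return at("scene",240+(x+.5)/6.4-.5,200+(y+.5)/6.4-.5,z)
P=dict(slot=f(639,237,.06),hub=f(441,222,.113),lipU=f(127,125,.089),lipL=f(127,347,.089),
 rUL=f(63,122,.079),rUR=f(716,120,.079),rLL=f(58,350,.079),rLR=f(718,349,.079),deckedge=f(577,240,.06),
 w1=f(372,140,.111),w2=f(545,318,.111), lineA=f(235,236,.075),lineB=f(315,236,.075),
 slotS=g(631,207,.06),hubS=g(440,168,.113),lineAS=g(244,239,.075),lineBS=g(320,231,.075))
for k,v in P.items(): print(k,v.round(4))
for a,b in(("rUL","rUR"),("rLL","rLR"),("lineA","lineB"),("lineAS","lineBS"),("w1","w2")):
    d=P[b]-P[a];print(a,b,np.linalg.norm(d),np.arctan2(d[1],d[0]))
E
```

```text
slot [ 0.5353 -0.0448  0.06  ]
hub [0.5316 0.0305 0.113 ]
lipU [0.5693 0.1511 0.089 ]
lipL [0.4847 0.1479 0.089 ]
rUL [0.5716 0.1766 0.079 ]
rUR [ 0.5785 -0.0727  0.079 ]
rLL [0.484 0.175 0.079]
rLR [ 0.4905 -0.075   0.079 ]
deckedge [ 0.5336 -0.0209  0.06  ]
w1 [0.5622 0.0571 0.111 ]
w2 [ 0.4969 -0.009   0.111 ]
lineA [0.5298 0.1098 0.075 ]
lineB [0.5306 0.0793 0.075 ]
slotS [ 0.5374 -0.0431  0.06  ]
hubS [0.532  0.0326 0.113 ]
lineAS [0.5331 0.1108 0.075 ]
lineBS [0.5329 0.0809 0.075 ]
rUL rUR 0.24944750510445482 -1.5432375383818204
rLL rLR 0.2501401267111002 -1.5449793631269113
lineA lineB 0.030518899094712785 -1.5464244491364625
lineAS lineBS 0.029851580781123682 -1.5759129126022724
w1 w2 0.09295373508439515 -2.350132176975318
```

The two views agree to about 2 mm. Box yaw is about -1.544, the slot is at (0.5355,-0.0445), the cover is about 75 mm open, and the wing is at about +0.85 rad. The rails measure 250 long, which matches the given size. The wrist view shows only the trays to the robot's right and the open fingers. I'll turn the tool along the box and close the fingers first.

Emit:
apply_moves(deltas=[[0,0,-0.5,0,0,-0.119,-1],[0,0,-0.5,0,0,-0.119,-1],[0,0,-0.5,0,0,-0.119,-1],[0,0,-0.5,0,0,-0.119,-1],[0,0,-0.5,0,0,-0.119,-1]], squeeze=40)

```text
time_s: 0.57
tcp_pos: [0.246, -0.5743, 0.2702]
tool_rot: [-3.141, -0.0, 1.006]
ft_force: [-0.4, -0.4, 0.4]
grip_width: 0.0258
```

Emit:
apply_moves(deltas=[[0,0,0,0,0,-0.119,-1],[0,0,0,0,0,-0.119,-1],[0,0,0,0,0,-0.119,-1],[0,0,0,0,0,-0.119,-1],[0,0,0,0,0,-0.119,-1]])

```text
time_s: 0.98
tcp_pos: [0.246, -0.5743, 0.27]
tool_rot: [-3.141, -0.001, 1.601]
ft_force: [0.2, 0.2, 0.1]
grip_width: -0.0003
```

```bash
cat >>h.py <<'E'
from scipy.spatial.transform import Rotation as Ro
EX=np.array([np.cos(-1.544),np.sin(-1.544),0]);EY=np.array([-EX[1],EX[0],0]);SLOT=np.array([.5360,-.0442,.06])
def box(x,y,z): 
    p=SLOT+EX*(x-.105)+EY*y;p[2]=z;return p
def tobox(p): d=np.asarray(p)-SLOT;return np.array([d@EX+.105,d@EY,p[2]])
def to(p,yaw):
    s=manip.read_state();R=Ro.from_euler('xyz',s["tool_rot"]);Rt=Ro.from_euler('xyz',[np.pi,0,yaw])
    print("t",s["time_s"],"pos",s["tcp_pos"].round(4),"box",tobox(s["tcp_pos"]).round(4),"rot",s["tool_rot"].round(3),"q",s["qpos"].round(2),"F",s["ft_force"].round(1),"w",round(s["grip_width"],4))
    print("d cm",(R.inv().apply(np.asarray(p)-s["tcp_pos"])*100).round(2),"rv",(R.inv()*Rt).as_rotvec().round(3))
E
python3 -c "
from h import *
to(box(-.125,0,.20),1.597)"
```

```text
t 0.9833 pos [ 0.246  -0.5743  0.27  ] box [ 0.6272 -0.3041  0.27  ] rot [-3.141e+00 -1.000e-03  1.601e+00] q [ 1.27  0.41 -0.25  1.55  0.1   1.2   1.03] F [0.2 0.2 0.1] w -0.0003
d cm [75.12 30.65  7.03] rv [-0.    -0.001  0.004]
```

Emit:
apply_moves(deltas=[[3,1.2,0,0,0,0,-1],[3,1.2,0,0,0,0,-1],[3,1.2,0,0,0,0,-1],[3,1.2,0,0,0,0,-1],[3,1.2,0,0,0,0,-1]])

```text
time_s: 1.4
tcp_pos: [0.3026, -0.4215, 0.27]
tool_rot: [-3.141, -0.0, 1.595]
ft_force: [0.9, 0.4, 0.1]
grip_width: -0.0
```

Emit:
apply_moves(deltas=[[3,1.2,0,0,0,0,-1],[3,1.2,0,0,0,0,-1],[3,1.2,0,0,0,0,-1],[3,1.2,0,0,0,0,-1],[3,1.2,0,0,0,0,-1]])

```text
time_s: 1.82
tcp_pos: [0.359, -0.2701, 0.2703]
tool_rot: [-3.141, 0.0, 1.595]
ft_force: [-0.3, -0.5, -0.3]
grip_width: 0.0005
```

Emit:
apply_moves(deltas=[[3,1.2,0,0,0,0,-1],[3,1.2,0,0,0,0,-1],[3,1.2,0,0,0,0,-1],[3,1.2,0,0,0,0,-1],[3,1.2,0,0,0,0,-1]])

```text
time_s: 2.23
tcp_pos: [0.4154, -0.1188, 0.2704]
tool_rot: [3.142, 0.0, 1.595]
ft_force: [0.1, -1.2, -0.5]
grip_width: -0.0004
```

Emit:
apply_moves(deltas=[[3,1.2,0,0,0,0,-1],[3,1.2,0,0,0,0,-1],[3,1.2,0,0,0,0,-1],[3,1.2,0,0,0,0,-1],[3,1.2,0,0,0,0,-1]])

```text
time_s: 2.65
tcp_pos: [0.4718, 0.0325, 0.2703]
tool_rot: [3.142, 0.0, 1.594]
ft_force: [1.1, -0.0, -0.5]
grip_width: -0.0001
```

```bash
python3 -c "
from h import *
to(box(-.125,0,.20),1.597)
cv2.imwrite('pics/w1.png',manip.capture('wrist')[:,:,::-1])"
```

```text
t 2.65 pos [0.4718 0.0325 0.2703] box [ 0.0267 -0.0621  0.2703] rot [3.142 0.    1.594] q [ 0.47  0.2  -0.72  1.88  0.14  1.12 -0.29] F [ 1.1 -0.  -0.5] w -0.0001
d cm [15.19  6.16  7.02] rv [ 0.     0.    -0.003]
```

View pics/w1.png

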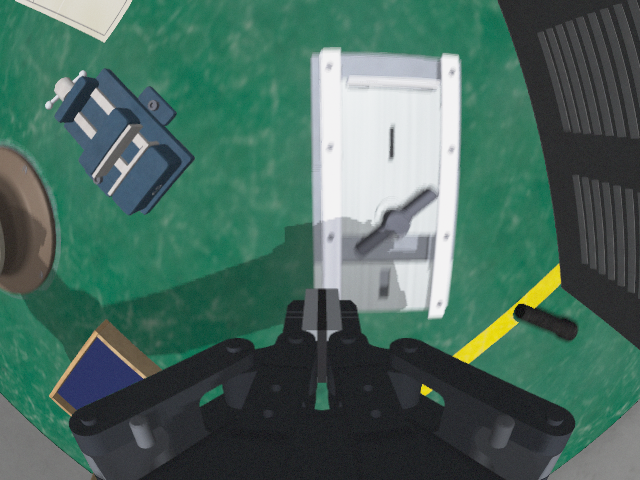

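The wrist view shows the whole box, with the slot at (384,283), the hub at (397,222), the line from (393,125) to (391,160), and the lip top edge at y≈78-86 px. I'll check these against the earlier measurements.

```bash
python3 - <<'E'
from h import *
i=cv2.imread('pics/w1.png')[40:330,300:480]
cv2.imwrite('pics/w1c.png',cv2.resize(i,None,fx=2.05*1,fy=2.05,interpolation=cv2.INTER_CUBIC)[:600])
i=cv2.imread('pics/w1.png')[180:310,320:480]
cv2.imwrite('pics/w1d.png',cv2.resize(i,None,fx=4.5,fy=4.5,interpolation=cv2.INTER_CUBIC))
for n,u,v,z in(("slot",384,283,.06),("hub",397,222,.113),("line",392,142,.075),("lipL",348,78,.089),("lipR",438,83,.089),("w1",437,191,.111),("w2",361,251,.111)):
    p=at("wrist",u,v,z);print(n,p.round(4),tobox(p).round(4))
E
```

```text
slot [ 0.5386 -0.033   0.06  ] [0.0938 0.0029 0.06  ]
hub [0.5344 0.043  0.113 ] [0.0178 0.0007 0.113 ]
line [0.5334 0.1062 0.075 ] [-0.0454  0.0014  0.075 ]
lipL [0.4917 0.1586 0.089 ] [-0.0989 -0.0388  0.089 ]
lipR [0.5689 0.1609 0.089 ] [-0.0991  0.0383  0.089 ]
w1 [0.5665 0.0697 0.111 ] [-0.0081  0.0336  0.111 ]
w2 [0.5066 0.0169 0.111 ] [ 0.0431 -0.0277  0.111 ]
```

View pics/w1d.png

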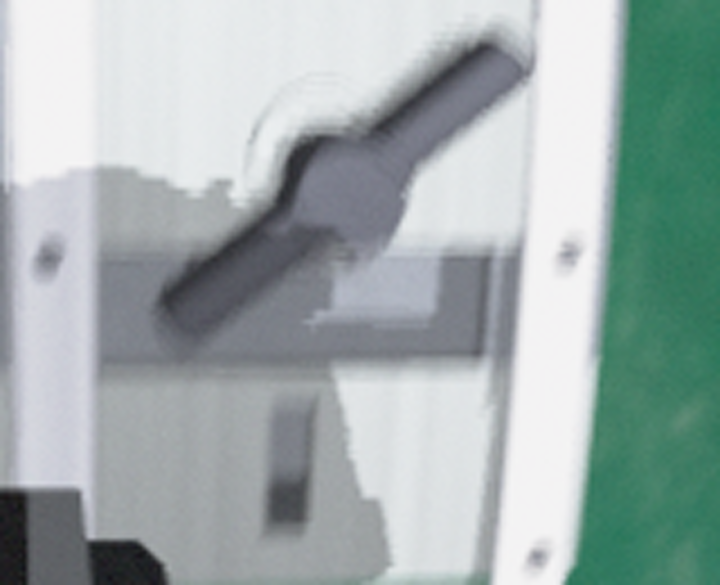

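The wrist points are all offset by about 11 mm because the arm was still settling, but their relative geometry matches the top view. The wing comes out at about 0.87 rad. I'll continue to a point behind the lip.

Emit:
apply_moves(deltas=[[3,1.2,0,0,0,0,-1],[3,1.2,0,0,0,0,-1],[3,1.2,0,0,0,0,-1],[3,1.2,0,0,0,0,-1],[2,0.8,0,0,0,0,-1]])

```text
time_s: 3.12
tcp_pos: [0.5246, 0.1752, 0.2701]
tool_rot: [-3.141, -0.001, 1.596]
ft_force: [-0.2, -0.7, -0.5]
grip_width: -0.0003
```

Emit:
apply_moves(deltas=[[0,0,2,0,0,0,-1],[0,0,2,0,0,0,-1],[0,0,2,0,0,0,-1],[0,0,1,0,0,0,-1],[0,0,0,0,0,0,-1]])

```text
time_s: 3.53
tcp_pos: [0.523, 0.1715, 0.1979]
tool_rot: [-3.137, 0.001, 1.595]
ft_force: [-0.5, 0.6, -0.6]
grip_width: -0.0003
```

```bash
python3 -c "
from h import *
to(box(-.125,0,.086),1.597)
cv2.imwrite('pics/w2.png',manip.capture('wrist')[:,:,::-1])
for n,p in (('lip',(-.0895,0,.089)),('hub',(.0295,0,.113)),('slot',(.105,0,.06))): print(n,proj('wrist',box(*p)).round())"
```

```text
t 3.5333 pos [0.523  0.1715 0.1979] box [-0.111  -0.0072  0.1979] rot [-3.137e+00  1.000e-03  1.595e+00] q [ 0.15  0.43 -0.73  1.79  0.33  1.04 -0.67] F [-0.5  0.6 -0.6] w -0.0003
d cm [ 1.42  0.76 11.19] rv [-0.004  0.001 -0.002]
lip [332. 271.]
hub [331. 421.]
slot [329. 436.]
```

View pics/w2.png

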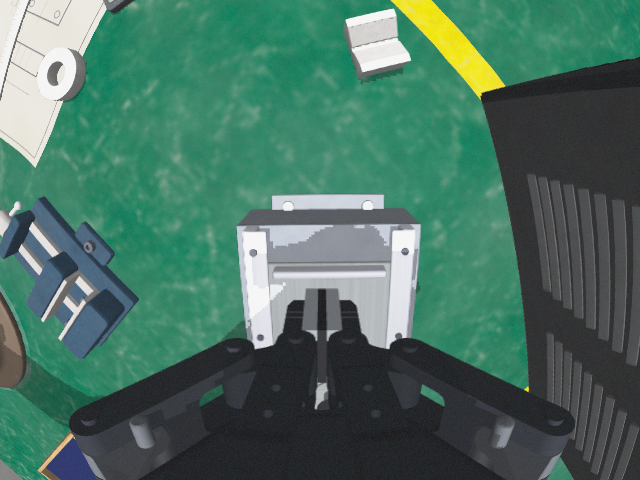

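The lip is at (330,271) and was predicted at (332,271), so the estimate holds. Next I'll move back and go down behind the lip.

Emit:
apply_moves(deltas=[[1,0.3,0,0,0,0,-1],[1,0.3,0,0,0,0,-1],[0,0,2.5,0,0,0,-1],[0,0,2.5,0,0,0,-1],[0,0,2,0,0,0,-1]])

```text
time_s: 4.0
tcp_pos: [0.5305, 0.1941, 0.1303]
tool_rot: [3.139, -0.001, 1.595]
ft_force: [-0.6, 0.4, 0.1]
grip_width: 0.0
```

Emit:
apply_moves(deltas=[[0,0,1.5,0,0,0,-1],[0,0,1.5,0,0,0,-1],[0,0,1.2,0,0,0,-1],[0,0,0,0,0,0,-1],[0,0,0,0,0,0,-1]])

```text
time_s: 4.42
tcp_pos: [0.53, 0.1934, 0.0886]
tool_rot: [-3.142, -0.0, 1.595]
ft_force: [0.5, 0.4, -0.1]
grip_width: -0.0004
```

```bash
python3 -c "
from h import *
to(box(-.014-.011,0,.086),1.597)
cv2.imwrite('pics/s2.png',cv2.resize(manip.capture('scene')[180:300,200:380,::-1],None,fx=4,fy=4))"
```

```text
t 4.4167 pos [0.53   0.1934 0.0886] box [-0.1327  0.0003  0.0886] rot [-3.142 -0.     1.595] q [ 0.05  0.58 -0.65  1.86  0.46  0.85 -0.81] F [ 0.5  0.4 -0.1] w -0.0004
d cm [-1.077e+01 -1.000e-02  2.500e-01] rv [-0.    -0.    -0.002]
```

View pics/s2.png

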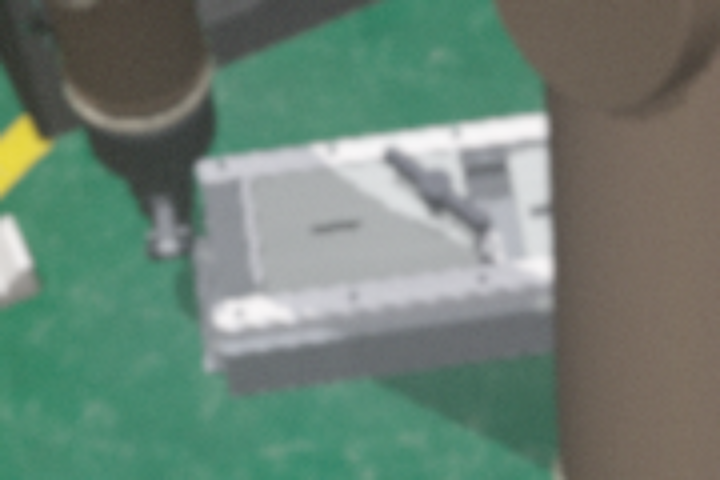

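The fingers are behind the box at cover height. Lower 4 mm and push.

Emit:
apply_moves(deltas=[[-1,0,0.3,0,0,0,-1],[-1,0,0,0,0,0,-1],[-0.7,0,0,0,0,0,-1],[-0.7,0,0,0,0,0,-1],[-0.7,0,0,0,0,0,-1]])

```text
time_s: 4.88
tcp_pos: [0.5312, 0.1519, 0.0858]
tool_rot: [3.14, -0.002, 1.595]
ft_force: [0.0, 6.1, -1.8]
grip_width: 0.0002
```

Emit:
apply_moves(deltas=[[-0.8,0,0,0,0,0,-1],[-0.8,0,0,0,0,0,-1],[-0.8,0,0,0,0,0,-1],[-0.8,0,0,0,0,0,-1],[-0.8,0,0,0,0,0,-1]])

```text
time_s: 5.3
tcp_pos: [0.5324, 0.1123, 0.0858]
tool_rot: [3.14, -0.003, 1.595]
ft_force: [2.0, 5.4, -2.2]
grip_width: 0.0
```

Emit:
apply_moves(deltas=[[-0.5,0,0,0,0,0,-1],[-0.5,0,0,0,0,0,-1],[-0.3,0,0,0,0,0,-1],[0,0,0,0,0,0,-1],[0,0,0,0,0,0,-1]])

```text
time_s: 5.72
tcp_pos: [0.5325, 0.0983, 0.0857]
tool_rot: [3.141, -0.0, 1.594]
ft_force: [1.6, 2.0, 0.7]
grip_width: 0.0004
```

```bash
python3 -c "
from h import *
to(box(-.014-.011,0,.086),1.597)"
```

```text
t 5.7167 pos [0.5325 0.0983 0.0857] box [-0.0375  0.0003  0.0857] rot [ 3.141 -0.     1.594] q [ 0.22  0.55 -0.65  1.92  0.45  0.82 -0.65] F [1.6 2.  0.7] w 0.0004
d cm [-1.25 -0.03 -0.03] rv [ 0.001 -0.    -0.003]
```

Emit:
apply_moves(deltas=[[-0.3,0,0,0,0,0,-1],[-0.3,0,0,0,0,0,-1],[-0.2,0,0,0,0,0,-1],[-0.1,0,0,0,0,0,-1],[-0.1,0,0,0,0,0,-1]])

```text
time_s: 6.13
tcp_pos: [0.5327, 0.0894, 0.0857]
tool_rot: [3.14, -0.001, 1.596]
ft_force: [1.9, 4.7, 0.6]
grip_width: 0.0001
```

Emit:
apply_moves(deltas=[[-0.1,0,0,0,0,0,-1],[-0.1,0,0,0,0,0,-1],[-0.1,0,0,0,0,0,-1],[-0.1,0,0,0,0,0,-1],[0,0,0,0,0,0,-1]])

```text
time_s: 6.55
tcp_pos: [0.5328, 0.0872, 0.0858]
tool_rot: [3.14, -0.004, 1.597]
ft_force: [1.6, 9.2, -1.0]
grip_width: 0.0001
```

Emit:
apply_moves(deltas=[[-0.1,0,0,0,0,0,-1],[-0.1,0,0,0,0,0,-1],[-0.1,0,0,0,0,0,-1],[0,0,0,0,0,0,-1],[0,0,0,0,0,0,-1]])

```text
time_s: 6.97
tcp_pos: [0.5328, 0.0868, 0.0859]
tool_rot: [3.139, -0.007, 1.599]
ft_force: [1.4, 15.3, -2.6]
grip_width: -0.0002
```

The position has stalled while the force climbs to 15 N, so the cover is at its stop. Back off, lift and open.

Emit:
apply_moves(deltas=[[1,0,0,0,0,0,-1],[1,0,0,0,0,0,-1],[0,0,-2,0,0,0,-1],[0,0,-3,0,0,0,-1],[0,0,-4,0,0,0,-1]])

```text
time_s: 7.38
tcp_pos: [0.5298, 0.1008, 0.1739]
tool_rot: [-3.135, 0.002, 1.595]
ft_force: [1.1, -0.3, -0.2]
grip_width: -0.0001
```

Emit:
apply_moves(deltas=[[-1,0,-3,0,0,0,1],[-3,0,0,0,0,0,1],[-3,0,0,0,0,0,1],[0,0,0,0,0,0,1],[0,0,0,0,0,0,1]])

```text
time_s: 7.8
tcp_pos: [0.5332, 0.0289, 0.2051]
tool_rot: [-3.14, 0.002, 1.59]
ft_force: [-0.3, 0.3, 0.3]
grip_width: 0.0604
```

Emit:
apply_moves(deltas=[[0,0,0,0,0,0,1],[0,0,0,0,0,0,1],[0,0,0,0,0,0,1],[0,0,0,0,0,0,1],[0,0,0,0,0,0,1]])

```text
time_s: 8.22
tcp_pos: [0.5336, 0.0323, 0.2052]
tool_rot: [-3.141, -0.0, 1.596]
ft_force: [-0.2, 0.2, 0.9]
grip_width: 0.0856
```

```bash
python3 -c "
from h import *
to(box(.105,0,.2),0.728)
cv2.imwrite('pics/w3.png',manip.capture('wrist')[:,:,::-1])
i=manip.capture('top')[195:270,228:353,::-1]
cv2.imwrite('pics/top3c.png',cv2.resize(i,None,fx=6.4,fy=6.4,interpolation=cv2.INTER_CUBIC))
for n,p in (('lip',(-.014,0,.089)),('hub',(.105,0,.113))): print(n,proj('wrist',box(*p)).round(),proj('top',box(*p)).round(1))"
```

```text
t 8.2167 pos [0.5336 0.0323 0.2052] box [ 0.0284 -0.0004  0.2052] rot [-3.141 -0.     1.596] q [ 0.42  0.39 -0.73  1.83  0.3   1.04 -0.4 ] F [-0.2  0.2  0.9] w 0.0856
d cm [-7.66  0.05  0.52] rv [-0.    -0.     0.868]
lip [323. 176.] [278.4 229.8]
hub [323. 351.] [327.9 228.2]
```

View pics/w3.png

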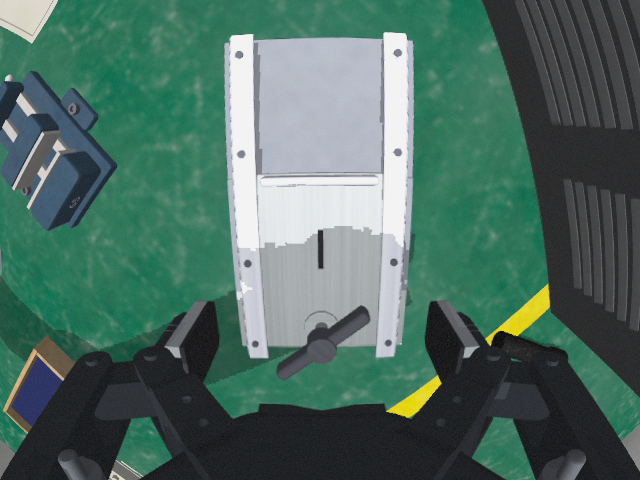

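View pics/top3c.png

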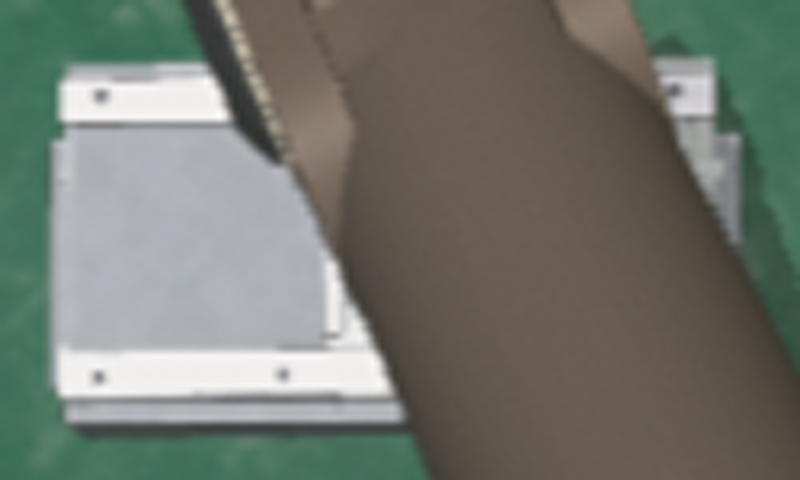

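In the wrist view the cover is shut, with the lip at row 177-181 (rear edge predicted 176). The hub is at (321,347) and the wing ends are at (365,312) and (282,373). The top view also puts the lip edge near crop x≈325.

```bash
python3 - <<'E'
from h import *
for n,u,v,z in(("hub",321.5,347,.113),("line",321,249,.075),("lip",320,177,.089),("w1",365,311,.111),("w2",281,374,.111),("holeL",247,264,.079),("holeR",394,262,.079)):
    p=at("wrist",u,v,z);print(n,p.round(4),tobox(p).round(4))
i=cv2.imread('pics/w3.png')[290:400,250:400]
cv2.imwrite('pics/w3c.png',cv2.resize(i,None,fx=5,fy=5,interpolation=cv2.INTER_CUBIC))
E
```

```text
hub [ 0.5349 -0.0407  0.113 ] [ 0.1015 -0.001   0.113 ]
line [0.5331 0.0196 0.075 ] [ 0.0411 -0.0012  0.075 ]
lip [0.5311 0.0744 0.089 ] [-0.0137 -0.0017  0.089 ]
w1 [ 0.5638 -0.0123  0.111 ] [0.0739 0.0287 0.111 ]
w2 [ 0.5054 -0.0677  0.111 ] [ 0.1277 -0.0312  0.111 ]
holeL [0.4783 0.0077 0.079 ] [ 0.0516 -0.0563  0.079 ]
holeR [0.5875 0.012  0.079 ] [0.0502 0.053  0.079 ]
```

View pics/w3c.png

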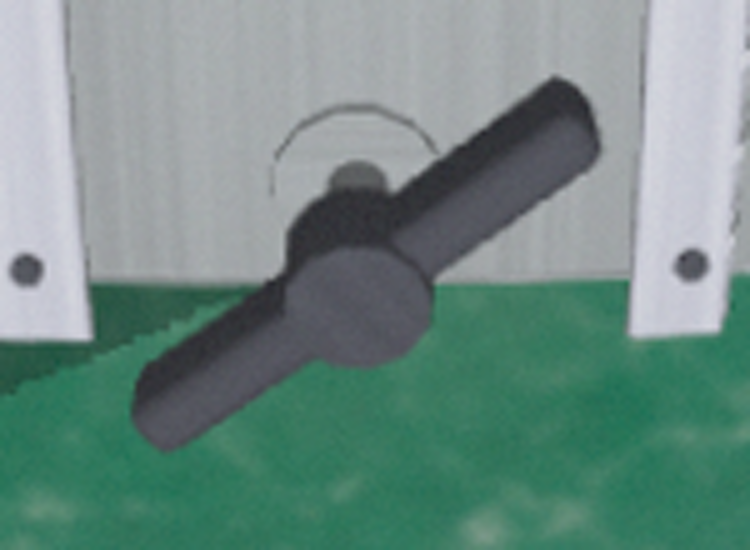

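The enlarged crop puts the hub top centre at about (322,351), which matches the prediction. The wing is at about 0.85 rad. Move over the hub and turn the tool to match the wing.

Emit:
apply_moves(deltas=[[-2,0,0,0,0,0,1],[-2,0,0,0,0,0,1],[-2,0,0,0,0,0,1],[-1.65,0,0,0,0,0,1],[0,0,0,0,0,0.12,1]])

```text
time_s: 8.73
tcp_pos: [0.5355, -0.0492, 0.2048]
tool_rot: [-3.141, 0.002, 1.472]
ft_force: [0.3, 0.6, -0.3]
grip_width: 0.0855
```

Emit:
apply_moves(deltas=[[0,0,0,0,0,0.12,1],[0,0,0,0,0,0.12,1],[0,0,0,0,0,0.12,1],[0,0,0,0,0,0.12,1],[0,0,0,0,0,0.12,1]])

```text
time_s: 9.15
tcp_pos: [0.5355, -0.0448, 0.2053]
tool_rot: [-3.142, -0.0, 0.869]
ft_force: [-0.1, -0.3, -0.2]
grip_width: 0.0854
```

Emit:
apply_moves(deltas=[[0,0,0,0,0,0.12,1],[0,0,2,0,0,0,1],[0,0,2,0,0,0,1],[0,0,0,0,0,0,1],[0,0,0,0,0,0,1]])

```text
time_s: 9.57
tcp_pos: [0.5349, -0.0447, 0.1648]
tool_rot: [-3.14, 0.001, 0.755]
ft_force: [0.6, 1.4, 0.6]
grip_width: 0.0854
```

```bash
python3 -c "
from h import *
to(box(.105,-.0008,.108),1.597-.85)
cv2.imwrite('pics/w4.png',manip.capture('wrist')[:,:,::-1])
for n,p in (('lip',(-.014,0,.089)),('hub',(.105,0,.113))): print(n,proj('wrist',box(*p)).round())"
```

```text
t 9.5667 pos [ 0.5349 -0.0447  0.1648] box [ 0.1055 -0.0011  0.1648] rot [-3.14e+00  1.00e-03  7.55e-01] q [ 0.4   0.4  -0.52  1.87  0.24  0.93 -1.04] F [0.6 1.4 0.6] w 0.0854
d cm [ 0.06 -0.    5.68] rv [-0.002  0.001  0.008]
lip [168. 125.]
hub [321. 271.]
```

View pics/w4.png

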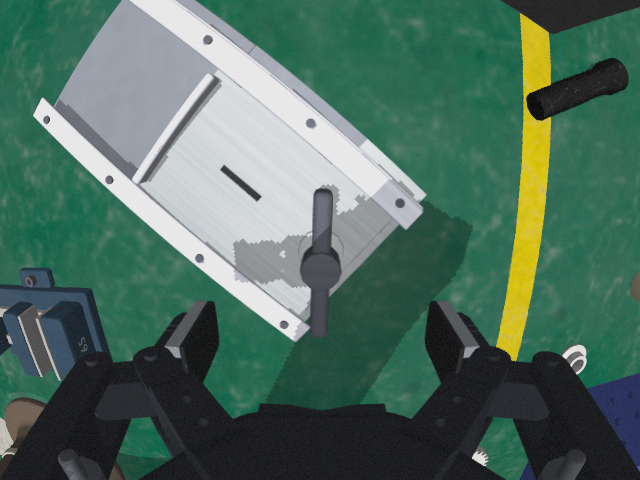

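The hub is at (321,268), centred between the fingers, and the wing is vertical in the image, so it is aligned with the tool. Descend and grip.

Emit:
apply_moves(deltas=[[0,0,1.5,0,0,0,1],[0,0,1.5,0,0,0,1],[0,0,1.5,0,0,0,1],[0,0,1.2,0,0,0,1],[0,0,0,0,0,0,1]])

```text
time_s: 10.03
tcp_pos: [0.5348, -0.045, 0.1071]
tool_rot: [-3.14, 0.001, 0.755]
ft_force: [-0.1, 0.1, -0.6]
grip_width: 0.0852
```

Emit:
apply_moves(deltas=[[0,0,0,0,0,0,-0.2],[0,0,0,0,0,0,-0.2],[0,0,0,0,0,0,-0.2],[0,0,0,0,0,0,-0.4],[0,0,0,0,0,0,-0.4]], squeeze=30)

```text
time_s: 10.45
tcp_pos: [0.5359, -0.045, 0.1089]
tool_rot: [3.141, -0.001, 0.755]
ft_force: [-0.7, -0.6, 0.2]
grip_width: 0.0263
```

Emit:
apply_moves(deltas=[[0,0,0,0,0,0,-0.6],[0,0,0,0,0,0,-0.8],[0,0,0,0,0,0,-1],[0,0,0,0,0,0,-1],[0,0,0,0,0,0,-1]])

```text
time_s: 10.87
tcp_pos: [0.535, -0.0441, 0.1083]
tool_rot: [-3.141, 0.0, 0.755]
ft_force: [-3.7, 3.9, 3.8]
grip_width: 0.0203
```

```bash
python3 -c "
from h import *
to(box(.105,-.0008,.108),1.597)
cv2.imwrite('pics/w5.png',manip.capture('wrist')[:,:,::-1])"
```

```text
t 10.8667 pos [ 0.535  -0.0441  0.1083] box [ 0.1049 -0.001   0.1083] rot [-3.141  0.     0.755] q [ 0.37  0.47 -0.49  1.92  0.3   0.82 -1.09] F [-3.7  3.9  3.8] w 0.0203
d cm [0.   0.02 0.03] rv [-0.001 -0.    -0.842]
```

View pics/w5.png

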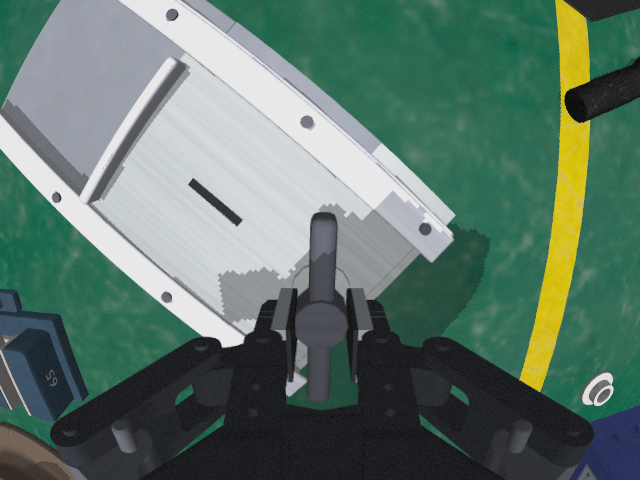

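The pads hold the hub with the wing lying between them. Turn it counter-clockwise by 0.845.

Emit:
apply_moves(deltas=[[0,0,0,0,0,-0.085,-1],[0,0,0,0,0,-0.085,-1],[0,0,0,0,0,-0.085,-1],[0,0,0,0,0,-0.085,-1],[0,0,0,0,0,-0.085,-1]])

```text
time_s: 11.33
tcp_pos: [0.5353, -0.0442, 0.1084]
tool_rot: [-3.141, -0.0, 1.184]
ft_force: [-3.3, 4.9, 1.4]
grip_width: 0.0206
```

Emit:
apply_moves(deltas=[[0,0,0,0,0,-0.085,-1],[0,0,0,0,0,-0.085,-1],[0,0,0,0,0,-0.085,-1],[0,0,0,0,0,-0.085,-1],[0,0,0,0,0,-0.08,-1]])

```text
time_s: 11.75
tcp_pos: [0.5355, -0.0442, 0.1084]
tool_rot: [3.141, -0.001, 1.604]
ft_force: [-2.3, 3.8, 1.3]
grip_width: 0.0205
```

Emit:
apply_moves(deltas=[[0,0,0,0,0,0,-1],[0,0,0,0,0,0,-1],[0,0,0,0,0,0,-1],[0,0,0,0,0,0,-1],[0,0,0,0,0,0,-1]])

```text
time_s: 12.17
tcp_pos: [0.5355, -0.0442, 0.1083]
tool_rot: [3.141, -0.001, 1.597]
ft_force: [-2.1, 4.8, 2.1]
grip_width: 0.0203
```

```bash
python3 -c "
from h import *
to(box(.105,-.0008,.092),1.597)
cv2.imwrite('pics/w6.png',manip.capture('wrist')[:,:,::-1])"
```

```text
t 12.1667 pos [ 0.5355 -0.0442  0.1083] box [ 0.105  -0.0005  0.1083] rot [ 3.141e+00 -1.000e-03  1.597e+00] q [ 0.52  0.52 -0.69  1.91  0.43  0.86 -0.37] F [-2.1  4.8  2.1] w 0.0203
d cm [-0.   -0.03  1.63] rv [ 0.    -0.001  0.   ]
```

View pics/w6.png

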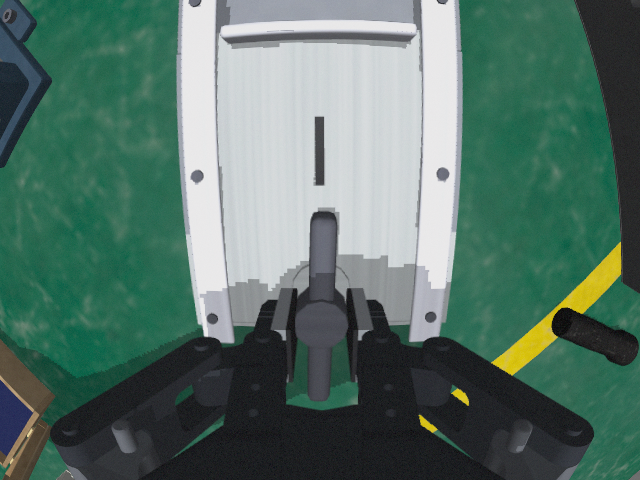

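The wing, from (323,215) to (319,400), lines up with the black line at x≈319 to within about 0.03 rad. Push in.

Emit:
apply_moves(deltas=[[0,0,0,0,0,0,-1],[0,0,0.2,0,0,0,-1],[0,0,0.3,0,0,0,-1],[0,0,0.3,0,0,0,-1],[0,0,0.3,0,0,0,-1]], squeeze=60)

```text
time_s: 12.63
tcp_pos: [0.5355, -0.0442, 0.0974]
tool_rot: [3.141, -0.001, 1.597]
ft_force: [-1.8, 4.5, 2.4]
grip_width: 0.0198
```

Emit:
apply_moves(deltas=[[0,0,0.2,0,0,0,-1],[0,0,0.2,0,0,0,-1],[0,0,0.2,0,0,0,-1],[0,0,0,0,0,0,-1],[0,0,0,0,0,0,-1]])

```text
time_s: 13.05
tcp_pos: [0.5358, -0.0441, 0.093]
tool_rot: [3.141, 0.001, 1.597]
ft_force: [-8.0, 3.4, 20.0]
grip_width: 0.0197
```

```bash
python3 -c "
from h import *
to(box(.105,-.0008,.092),1.597)
cv2.imwrite('pics/w7.png',manip.capture('wrist')[:,:,::-1])"
```

```text
t 13.05 pos [ 0.5358 -0.0441  0.093 ] box [ 0.1049 -0.0002  0.093 ] rot [3.141e+00 1.000e-03 1.597e+00] q [ 0.51  0.54 -0.67  1.92  0.45  0.83 -0.38] F [-8.   3.4 20. ] w 0.0197
d cm [-0.01 -0.06  0.1 ] rv [0.001 0.001 0.   ]
```

View pics/w7.png

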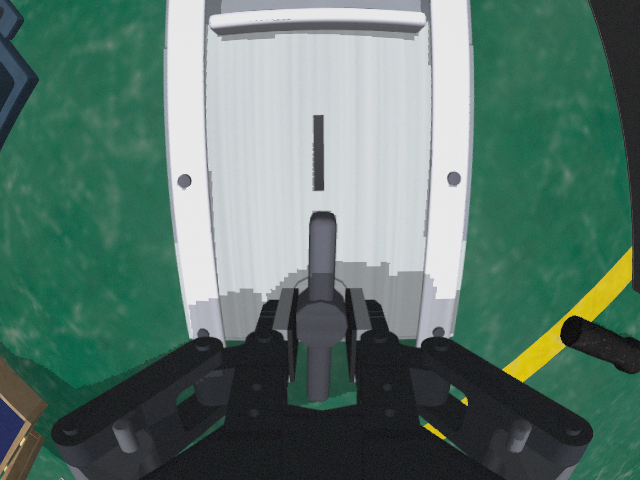

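The stud went in 15.3 mm and the force then rose to 20 N, with no slip visible. I'll confirm full depth by pressing on the hub top with closed fingers, where the hub top should be at 0.097.

Emit:
apply_moves(deltas=[[0,0,0,0,0,0,0.2],[0,0,0,0,0,0,0.2],[0,0,0,0,0,0,0.2],[0,0,-2,0,0,0,0.2],[0,0,-2,0,0,0,0]])

```text
time_s: 13.52
tcp_pos: [0.5347, -0.0454, 0.1305]
tool_rot: [-3.139, -0.0, 1.598]
ft_force: [1.0, 0.1, -0.1]
grip_width: 0.0432
```

Emit:
apply_moves(deltas=[[0,0,0,0,0,0,-1],[0,0,0,0,0,0,-1],[0,0,0,0,0,0,-1],[0,0,0,0,0,0,-1],[0,0,0,0,0,0,-1]])

```text
time_s: 13.93
tcp_pos: [0.535, -0.0451, 0.1304]
tool_rot: [-3.14, -0.0, 1.6]
ft_force: [-0.6, -0.3, -0.4]
grip_width: -0.0002
```

```bash
python3 -c "
from h import *
to(box(.105,-.0008,.111),1.597)
cv2.imwrite('pics/w8.png',manip.capture('wrist')[:,:,::-1])"
```

```text
t 13.9333 pos [ 0.535  -0.0451  0.1304] box [ 0.1058 -0.001   0.1304] rot [-3.14 -0.    1.6 ] q [ 0.54  0.49 -0.71  1.89  0.4   0.9  -0.34] F [-0.6 -0.3 -0.4] w -0.0002
d cm [0.08 0.03 1.94] rv [-0.001 -0.     0.003]
```

View pics/w8.png

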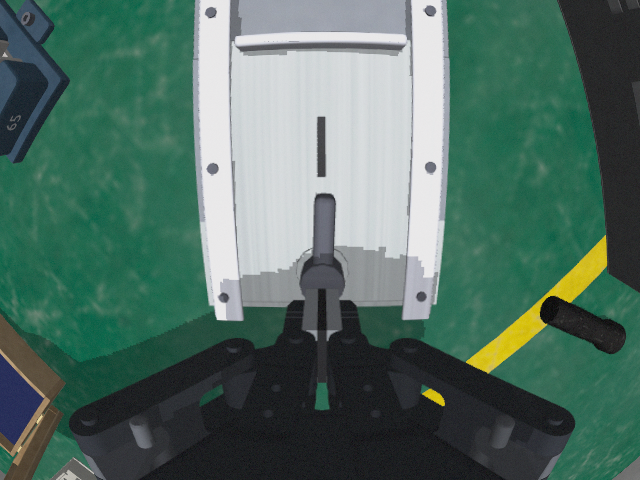

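The wing is still aligned and sits low, and the closed fingers are above the hub. Press down gently.

Emit:
apply_moves(deltas=[[0,0,0.6,0,0,0,-1],[0,0,0.6,0,0,0,-1],[0,0,0.4,0,0,0,-1],[0,0,0.2,0,0,0,-1],[0,0,0.1,0,0,0,-1]])

```text
time_s: 14.4
tcp_pos: [0.5351, -0.0448, 0.1115]
tool_rot: [-3.141, -0.0, 1.6]
ft_force: [0.1, 0.8, -0.3]
grip_width: -0.0002
```

Emit:
apply_moves(deltas=[[0,0,0.1,0,0,0,-1],[0,0,0.1,0,0,0,-1],[0,0,0,0,0,0,-1],[0,0,0,0,0,0,-1],[0,0,0,0,0,0,-1]])

```text
time_s: 14.82
tcp_pos: [0.5356, -0.0448, 0.111]
tool_rot: [3.141, 0.0, 1.6]
ft_force: [-1.4, 0.1, 5.8]
grip_width: 0.0002
```

Emit:
apply_moves(deltas=[[0,0,0.1,0,0,0,-1],[0,0,0.1,0,0,0,-1],[0,0,0,0,0,0,-1],[0,0,0,0,0,0,-1],[0,0,0,0,0,0,-1]])

```text
time_s: 15.23
tcp_pos: [0.536, -0.0448, 0.1106]
tool_rot: [3.14, 0.002, 1.6]
ft_force: [-6.9, -0.6, 21.7]
grip_width: 0.0001
```

The hub top is at 0.0966 and holds against 21 N, so the stud is fully in. Regrip it.

Emit:
apply_moves(deltas=[[0,0,-1.2,0,0,0,-1],[0,0,-1.2,0,0,0,0.2],[0,0,0,0,0,0,0.2],[0,0,0,0,0,0,0.2],[0,0,0,0,0,0,0.2]])

```text
time_s: 15.65
tcp_pos: [0.5354, -0.0451, 0.1321]
tool_rot: [3.142, 0.0, 1.6]
ft_force: [-0.2, -0.4, -0.6]
grip_width: 0.0481
```

Emit:
apply_moves(deltas=[[0,0,0,0,0,0,0.2],[0,0,0,0,0,0,0.2],[0,0,0,0,0,0,0.2],[0,0,0,0,0,0,0.2],[0,0,0,0,0,0,0.2]])

```text
time_s: 16.07
tcp_pos: [0.5354, -0.0448, 0.1321]
tool_rot: [-3.141, -0.0, 1.6]
ft_force: [0.3, -0.4, 0.6]
grip_width: 0.0514
```

```bash
python3 -c "
from h import *
to(box(.105,-.0006,.094),1.597)"
```

```text
t 16.0667 pos [ 0.5354 -0.0448  0.1321] box [ 0.1056 -0.0006  0.1321] rot [-3.141 -0.     1.6  ] q [ 0.54  0.49 -0.71  1.89  0.4   0.9  -0.34] F [ 0.3 -0.4  0.6] w 0.0514
d cm [0.06 0.   3.81] rv [-0.    -0.     0.003]
```

Emit:
apply_moves(deltas=[[0.05,0,1.2,0,0,0,0.2],[0,0,1.2,0,0,0,0.2],[0,0,1.0,0,0,0,0.2],[0,0,0.4,0,0,0,0.2],[0,0,0,0,0,0,-0.2]])

```text
time_s: 16.48
tcp_pos: [0.5344, -0.0443, 0.0924]
tool_rot: [-3.139, -0.001, 1.6]
ft_force: [-0.4, -0.1, 0.6]
grip_width: 0.0405
```

Emit:
apply_moves(deltas=[[0,0,0,0,0,0,-0.5],[0,0,0,0,0,0,-0.8],[0,0,0,0,0,0,-1],[0,0,0,0,0,0,-1],[0,0,0,0,0,0,-1]])

```text
time_s: 16.9
tcp_pos: [0.5353, -0.0442, 0.0945]
tool_rot: [-3.142, -0.0, 1.6]
ft_force: [-3.6, 0.9, 1.5]
grip_width: 0.0195
```

Emit:
apply_moves(deltas=[[0,0,0,0,0,0.08,-1],[0,0,0,0,0,0.08,-1],[0,0,0,0,0,0.08,-1],[0,0,0,0,0,0.08,-1],[0,0,0,0,0,0.08,-1]])

```text
time_s: 17.32
tcp_pos: [0.535, -0.0442, 0.0945]
tool_rot: [-3.141, 0.0, 1.196]
ft_force: [-3.7, 1.3, 0.7]
grip_width: 0.0191
```

Emit:
apply_moves(deltas=[[0,0,0,0,0,0.08,-1],[0,0,0,0,0,0.08,-1],[0,0,0,0,0,0.08,-1],[0,0,0,0,0,0.08,-1],[0,0,0,0,0,0.08,-1]])

```text
time_s: 17.73
tcp_pos: [0.5347, -0.044, 0.0944]
tool_rot: [-3.141, 0.001, 0.796]
ft_force: [-5.0, 1.3, 2.6]
grip_width: 0.0196
```

```bash
python3 -c "
from h import *
to(box(.105,-.0006,.094),1.597-1.57)
cv2.imwrite('pics/w9.png',manip.capture('wrist')[:,:,::-1])"
```

```text
t 17.7333 pos [ 0.5347 -0.044   0.0944] box [ 0.1048 -0.0013  0.0944] rot [-3.141e+00  1.000e-03  7.960e-01] q [ 0.37  0.49 -0.48  1.93  0.31  0.79 -1.07] F [-5.   1.3  2.6] w 0.0196
d cm [0.03 0.06 0.04] rv [-0.001  0.001  0.769]
```

View pics/w9.png

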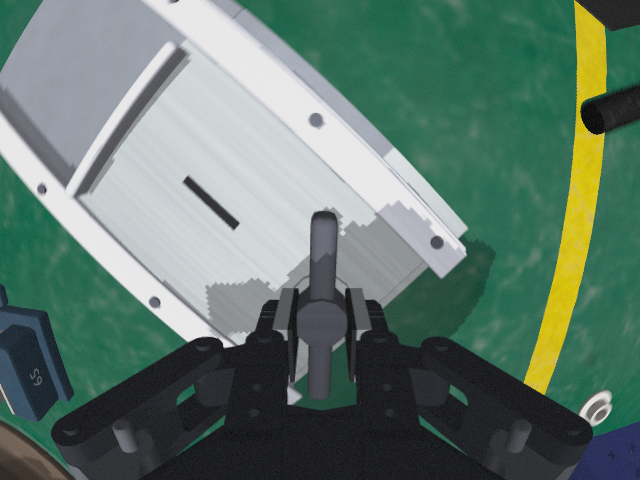

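The wing follows the gripper, which shows it is locking under the plate. Continue to the stop.

Emit:
apply_moves(deltas=[[0,0,0,0,0,0.08,-1],[0,0,0,0,0,0.08,-1],[0,0,0,0,0,0.08,-1],[0,0,0,0,0,0.08,-1],[0,0,0,0,0,0.08,-1]])

```text
time_s: 18.2
tcp_pos: [0.5346, -0.0438, 0.0944]
tool_rot: [-3.141, 0.001, 0.399]
ft_force: [-4.4, 2.9, 3.3]
grip_width: 0.0194
```

Emit:
apply_moves(deltas=[[0,0,0,0,0,0.08,-1],[0,0,0,0,0,0.08,-1],[0,0,0,0,0,0.08,-1],[0,0,0,0,0,0.08,-1],[0,0,0,0,0,0.05,-1]])

```text
time_s: 18.62
tcp_pos: [0.5346, -0.0435, 0.0944]
tool_rot: [-3.141, 0.002, 0.029]
ft_force: [-5.0, 3.0, 4.0]
grip_width: 0.0195
```

Emit:
apply_moves(deltas=[[0,0,0,0,0,0.02,-1],[0,0,0,0,0,0.02,-1],[0,0,0,0,0,0.02,-1],[0,0,0,0,0,0,-1],[0,0,0,0,0,0,-1]])

```text
time_s: 19.03
tcp_pos: [0.5345, -0.0434, 0.0944]
tool_rot: [-3.142, 0.002, -0.025]
ft_force: [-5.7, 2.8, 3.6]
grip_width: 0.0192
```

```bash
python3 -c "
from h import *
to(box(.105,-.0006,.094),1.597-1.57)
print(manip.read_state()['wrist_torque'])
cv2.imwrite('pics/w10.png',manip.capture('wrist')[:,:,::-1])"
```

```text
t 19.0333 pos [ 0.5345 -0.0434  0.0944] box [ 0.1042 -0.0015  0.0944] rot [-3.142e+00  2.000e-03 -2.500e-02] q [ 0.21  0.46 -0.28  1.94  0.18  0.76 -1.77] F [-5.7  2.8  3.6] w 0.0192
d cm [0.09 0.08 0.04] rv [-0.     0.002 -0.052]
[0.56086967 1.22057469 0.76977739]
```

View pics/w10.png

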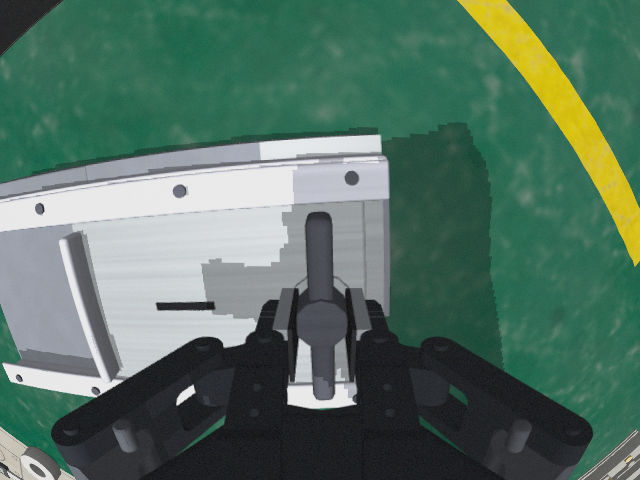

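The wing is now straight across. A wrist torque of 0.77 N m and a slight slip in the grip show it is at its stop. Release, lift and inspect.

Emit:
apply_moves(deltas=[[0,0,0,0,0,-0.03,-0.5],[0,0,0,0,0,0,0.3],[0,0,0,0,0,0,0.3],[0,0,0,0,0,0,0.3],[0,0,0,0,0,0,0.3]])

```text
time_s: 19.5
tcp_pos: [0.5359, -0.0447, 0.0945]
tool_rot: [3.141, -0.001, -0.001]
ft_force: [1.0, -0.1, -0.1]
grip_width: 0.0555
```

Emit:
apply_moves(deltas=[[0,0,-1,0,0,0,0.3],[0,0,-2,0,0,0,0.3],[0,0,-3,0,0,0,0.3],[0,0,-3,0,0,0,0.3],[0,0,-3,0,0,0,0.3]])

```text
time_s: 19.92
tcp_pos: [0.5353, -0.0443, 0.2163]
tool_rot: [-3.141, -0.0, -0.0]
ft_force: [1.2, -1.0, -0.1]
grip_width: 0.0552
```

Emit:
apply_moves(deltas=[[0,3,-1,0,0,0,0.3],[0,3,0,0,0,0,0.3],[0,3,0,0,0,0,0.3],[0,0,0,0,0,0,0.3],[0,0,0,0,0,0,0.3]])

```text
time_s: 20.33
tcp_pos: [0.5352, -0.1365, 0.225]
tool_rot: [3.141, -0.001, -0.004]
ft_force: [-0.7, 0.9, -0.2]
grip_width: 0.0555
```

Emit:
apply_moves(deltas=[[0,0,0,0,0,0,0.3],[0,0,0,0,0,0,0.3],[0,0,0,0,0,0,0.3],[0,0,0,0,0,0,0.3],[0,0,0,0,0,0,0.3]])

```text
time_s: 20.75
tcp_pos: [0.5356, -0.1336, 0.2243]
tool_rot: [-3.141, -0.0, 0.001]
ft_force: [1.4, -0.2, 0.2]
grip_width: 0.0552
```

```bash
python3 -c "
from h import *
to(box(.105,-.0006,.094),1.597-1.57)
cv2.imwrite('pics/w11.png',manip.capture('wrist')[:,:,::-1])
i=manip.capture('scene')[:,:,::-1]
cv2.imwrite('pics/s11.png',i)
for n,p in (('lip',(-.014,0,.089)),('hub97',(.105,0,.097)),('hub113',(.105,0,.113))): print(n,proj('wrist',box(*p)).round(1))"
```

```text
t 20.75 pos [ 0.5356 -0.1336  0.2243] box [ 0.1944 -0.0028  0.2243] rot [-3.141e+00 -0.000e+00  1.000e-03] q [ 0.38  0.32 -0.28  1.79  0.1   1.04 -1.51] F [ 1.4 -0.2  0.2] w 0.0552
d cm [-1.000e-02 -8.940e+00  1.303e+01] rv [-0.    -0.    -0.026]
lip [ 80.3 235. ]
hub97 [200.5 233.4]
hub113 [193.6 239.5]
```

View pics/w11.png

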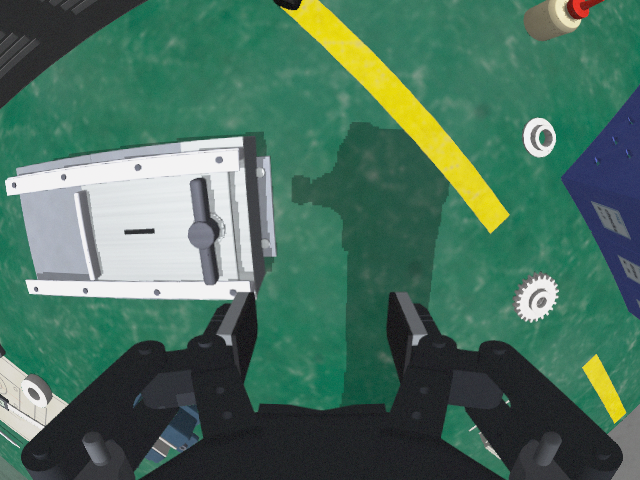

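View pics/s11.png

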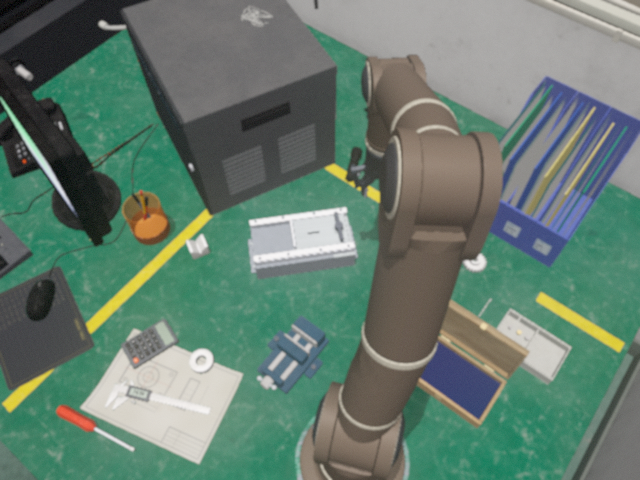

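The cover is shut with the lip at (87,235), the hub is at (202,234) where the fully-in prediction is (200.5,233.4), and the wing lies across. I'll measure its angle.

```bash
python3 - <<'E'
from h import *
i=cv2.imread('pics/w11.png')[130:310,0:290]
cv2.imwrite('pics/w11c.png',cv2.resize(i,None,fx=2.75,fy=2.75,interpolation=cv2.INTER_CUBIC))
q=[]
for n,u,v,z in(("w1",198,180,.095),("w2",210,281,.095),("hub",202,234,.097),("lip",78,235,.089),("l1",124,233,.075),("l2",154,231,.075)):
    p=tobox(at("wrist",u,v,z));q.append(p);print(n,p.round(4))
d=q[1]-q[0];print(np.arctan2(-d[1],d[0]))
E
```

```text
w1 [0.1065 0.0397 0.095 ]
w2 [ 0.1071 -0.0392  0.095 ]
hub [ 0.1062 -0.0005  0.097 ]
lip [-0.0167  0.0001  0.089 ]
l1 [ 0.0247 -0.0034  0.075 ]
l2 [ 0.0551 -0.0026  0.075 ]
1.5631822928839179
```

View pics/w11c.png

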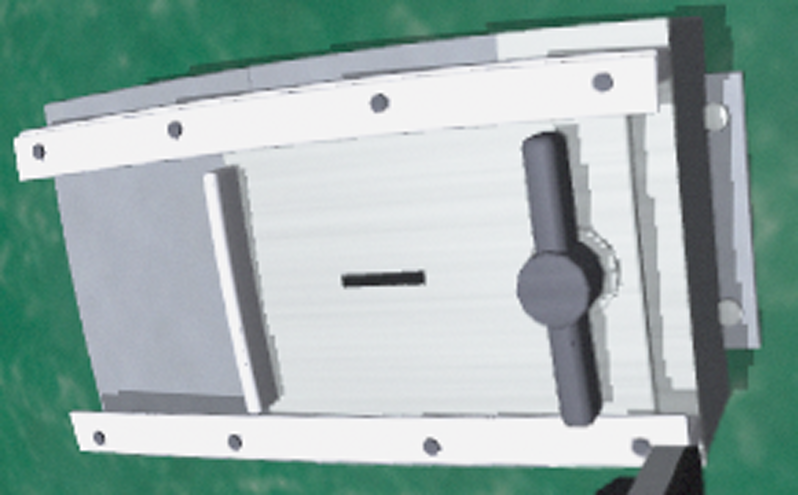

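The wing measures 1.56 rad, the hub is over the slot at the pushed-in height, and the cover is shut. I'm handing the job in.

```bash
python3 -c "
from h import *
print(manip.job_done(), manip.read_state()['time_s'])"
```

```text
the job is handed in; nothing more can be done
the job is handed in; nothing more can be done
```

The job is done and handed in at about 21 s of the 64 s allowed; no verdict was reported.

- **Cover:** I pushed it shut by its lip until it stalled, with the force rising to 15 N.
- **Fastener:** I gripped the hub, turned the wing in line with the slot, and pushed it in. I then turned it about a quarter turn clockwise until the torque rose to about 0.77 N m, which I took as the stop, and moved the arm clear.

**Last checks:**
- **Depth:** before the final turn I pressed on the hub top, which held at a height of 96.6 mm under 21 N (97 mm is fully in).
- **Wing angle:** the last wrist picture gave 1.56 rad, with the hub about 1 mm from the slot centre.
- **Cover position:** the lip measured within 1 to 3 mm of its shut position.
- **Bystanders:** the arm went nowhere near the gear, flange or V-block. They look undisturbed in the last pictures, but I did not measure their positions.

**One disagreement:** the first wrist-camera measurement was about 11 mm off because the arm was still settling. I used the other views instead.

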